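# Square a display base into the corner stop

## Robot

A 6-joint arm with a two-finger parallel gripper is mounted at the origin on the work surface. World frame = base frame: x ahead of the robot, y to its left, z up, the work surface at z = 0. Lengths are in m, angles in degrees, forces in N, time in s.
With the tool pointing down it reaches from about 0.35 to 0.875 m from the base axis. Payload 4.2 kg.
Tool frame: the origin (TCP) lies on the centre line of the jaws, within the pads' length; the fingertips stand 25 mm ahead of it and the grasp point (between the pads) lies 6 mm ahead of it; z points along the fingers, y is the line along which they close (so a half turn about z gives the same grasp; the last joint's range is limited). The gripper opens to 87 mm and grips with 3 to 60 N. Pads are 19 mm wide; open, the fingers measure 117 mm over their backs; the gripper's body (75 mm by 190 mm) begins 51 mm behind the grasp point.
Start: joints at [81.28, 22.042, 0.453, 0, -68.411, -14.817], TCP at [0.25, 0.573, 0.248] pointing down, gripper open.
Joint ranges: [-179.83, 179.83], [-69.29, 118.12], [-61.27, 80.66], [-181.25, 117.63], [-171.15, -9.14], [-177.46, 177.46]. Speed limits (degrees/s): [159.86, 159.86, 180, 180, 180, 180].

## Interface

Orientations are given as a 3x3 rotation matrix whose columns are the frame's x, y, z axes.
In Python, from station import r gives the robot as it stands.
- The arm moves only by the tool move_arm, never from a script. Its argument "series" is a list of rows, each an object with "grip": the opening, from 0 (shut) to 1 (fully open); "xyz": the shift along the tool's x, y, z in mm, a list of three; "angular": the turn, a rotation vector about the tool's x, y, z in rad, a list of three. A call has 1 to 10 rows; each row is the pose to reach, as a shift and turn from the pose commanded when the call began, along the tool's axes at that moment; what a row does not reach only later rows make up. A row lasts 1/10 s, in which the tool goes at most 50 mm and 8.59 degrees, less where a joint would pass 70% of its speed; a pose out of reach is approached as far as the arm can. A call with a gripper value outside its range is refused whole. The fingers move at their own pace and stop on an object; the grip force is fixed at half the most. Time passes only in rows, so rows that repeat a pose let the fingers close. It gives the time, the measured TCP pose, the force, the opening and the grip force at its end, in the units of the state.
- r.sense(): the state, without advancing time (a new reading comes with each control period).
- r.capture(name): name is "scene" or "side" or "wrist"; returns a dict with "img" (400x640x3 uint8, red, green, blue), "camera_matrix" (3x3 intrinsics, pixels), "rvec" (rotation vector, rad) and "tvec" (3), from world to camera coordinates, as OpenCV has them; the wrist camera has in their place "hand_eye" (4x4, takes a point from camera to tool coordinates, whose origin is the TCP and whose axes are the flange's). Camera axes: x right, y down, z forward; pixel columns grow to the right and rows downward; lengths in m; the calibration is good to about 2 mm. A picture is of the moment at which its call begins: read the wrist's pose just before it. There is no depth.
- r.finish_job(): hands the job in; it is judged then, once.
The state is a dict: "time_s": time; "joints": joint angles; "joint_velocities": joint speeds; "effort": joint torques, N m; "tcp_pos": TCP position; "ee_rot": TCP orientation; "wrist_force": force on the tool from outside, world axes, zero at the start; "moment": the same for the moment, N m; "gripper_width": opening from 0.0 (shut) to 1.0 (fully open); "gripper_force": force on a finger pad.
Only numpy, scipy, OpenCV 4.12 (cv2) and the standard library are available. Lean on these libraries where they do the work, as an engineer would, in place of code of your own. Each camera call takes 0.05 s, during which the arm holds its last target. There are 200 camera calls.

## Task

In the specimen workshop, pick up the push block by its red handle and use it to nudge the pale wooden display base along the bench into the blue corner stop, until two of its edges lie against both bars. Then stand the block upright on the bench, clear of the base. Do not touch the pale base with the gripper, and leave the dark base alone.

Things in the scene. Friction and masses are not known exactly. Their poses are not given: they have to be found in the camera images.
- fence: Blue corner stop: two bars fixed to the bench in an L, each 20 mm wide and high. Origin: inner corner at bench height; z up. Inner faces: one at x = 0, running 130 mm towards -y; one at y = 0, running 130 mm towards -x. The base belongs in the quadrant x < 0, y < 0; seated, its centre is at (-45, -45) mm. x points away from the robot (within 15 degrees), y to the robot's left.
- pale_base: Pale wooden display base, a square plate 90 x 90 mm and 18 mm thick, about 0.1 kg, lying loose and flat on the bench in front of the open side of the stop, turned at most 20 degrees from it. It slides when pushed. Origin: centre of the underside; x and y are parallel to its edges, z up.
- dark_base: Dark wooden display base of the same size (90 x 90 x 18 mm), lying flat on the bench; not to be used. Origin: centre of the underside; x and y parallel to its edges, z up.
- push_block: Push block, 0.18 kg, standing upright on the bench left or right of the stop (the dark base is on the other side): black square foot 50 x 50 mm, 22 mm high, with a red square handle 24 x 24 mm rising from its middle to 105 mm above the bench. Origin: centre of the foot's underside; x and y parallel to the sides of foot and handle, z up along the handle.
Things that resemble listed ones, but are neither listed nor needed, are in the scene too. Of the things like the push_block, leave any that is purple; of the rest the larger one is meant.

How it is judged:
By the outcome, as a careful person would: the job done as asked, in the order asked, and still so for the second after the job is handed in, with the robot touching nothing.
It also fails if it takes over 48 s, if anything falls off the work surface, if the arm or the gripper's body presses on something with over 40 N, if the wrist force passes 120 N, or if a joint passes its speed limit or range.

## Working session

There is one attempt and no reset: what is moved stays moved. The work goes in short steps, Python scripts to look and compute and a tool call to move; the robot and the scene stay as the last step left them, time stands still between calls to the robot, and variables do not carry over. Pictures are saved under pics/ and viewed, at most 10 in all, crops included, and the job is handed in when it is done.

Besides the shell and the picture viewer there is one more tool, called after "Emit:" as name(argument=value, ...), one argument or row to a line, values as JSON. move_arm: Moves the arm, as the interface text tells. Its arguments: {"type":"object","properties":{"series":{"type":"array"}},"required":["series"]}

```bash
mkdir -p pics; ls
python3 - <<'E'
from station import r
import cv2,pickle
s=r.sense();print(s['tcp_pos'],s['ee_rot'],s['time_s'])
d={n:r.capture(n) for n in('scene','side')}
pickle.dump(d,open('cap0.pkl','wb'))
for n in d: cv2.imwrite(f'pics/{n}0.png',cv2.resize(d[n]['img'],(800,500))[:,:,::-1])
E
```

```text
pics
[0.24934266 0.57251023 0.24645911] [[ 9.16740488e-01 -3.99482439e-01 -8.11094522e-04]
 [-3.99483258e-01 -9.16738280e-01 -2.01330803e-03]
 [ 6.07198057e-05  2.16969967e-03 -9.99997644e-01]] 0.0
```

View pics/scene0.png

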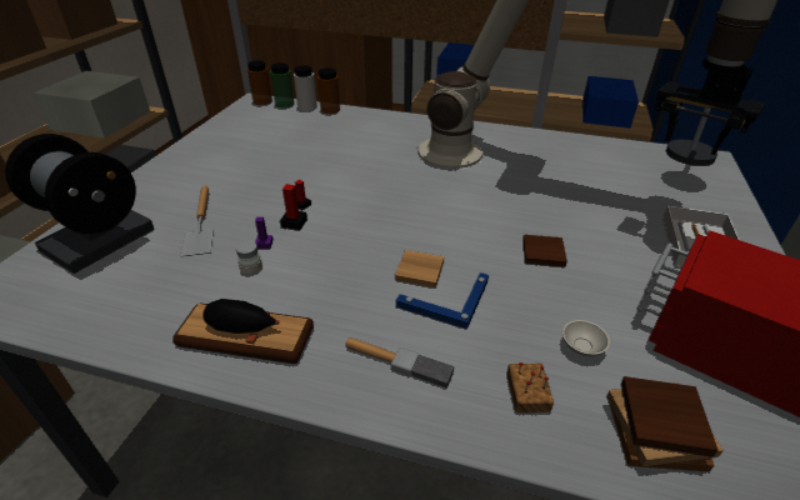

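View pics/side0.png

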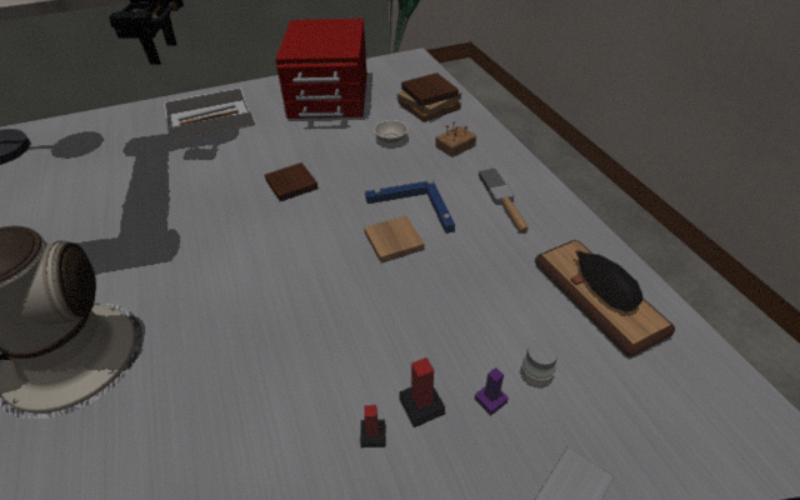

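The big red-handled block is at (292,205) in scene and (422,390) in side. The pale base is at (420,268)/(394,238), and the fence corner at (466,322)/(432,184). The dark base is on the far side. I'll enlarge these for pixel readings.

Run:
```python
import cv2,pickle,numpy as np
d=pickle.load(open('cap0.pkl','rb'))
def crop(n,x,y,w,h,k): return cv2.resize(d[n]['img'][y:y+h,x:x+w],None,fx=k,fy=k,interpolation=cv2.INTER_CUBIC)[:,:,::-1]
a=crop('scene',215,140,60,50,6); b=crop('scene',305,190,100,80,8)
c=crop('side',310,280,60,70,6); e=crop('side',280,135,100,75,8)
cv2.imwrite('pics/c1.png',np.clip(b*1.6,0,255))
cv2.imwrite('pics/c2.png',np.clip(e*1.6,0,255))
f=np.zeros((420,720,3));f[:300,:360]=a;f[:420,360:]=c
cv2.imwrite('pics/c3.png',np.clip(f*1.8,0,255))
```

```text
[ WARN:0@0.041] global loadsave.cpp:1063 imwrite_ Unsupported depth image for selected encoder is fallbacked to CV_8U.
```

View pics/c1.png

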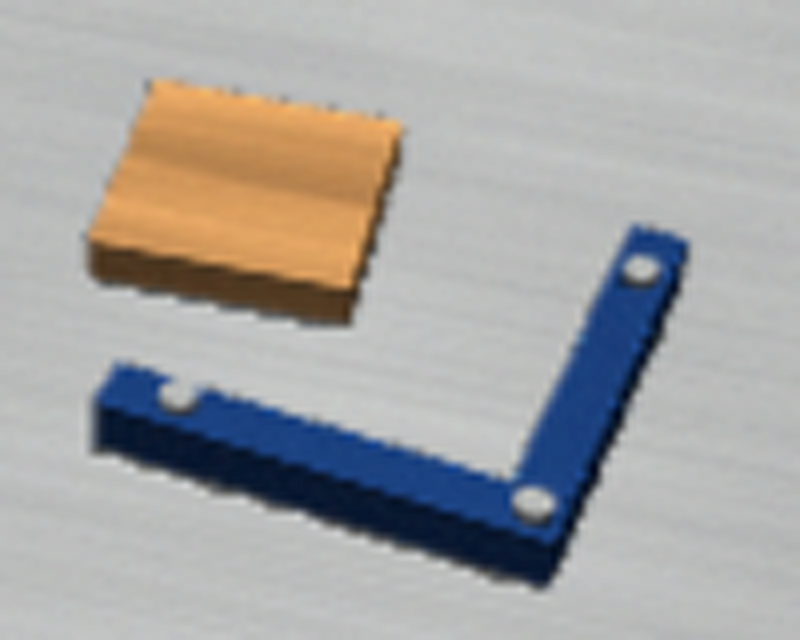

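View pics/c2.png

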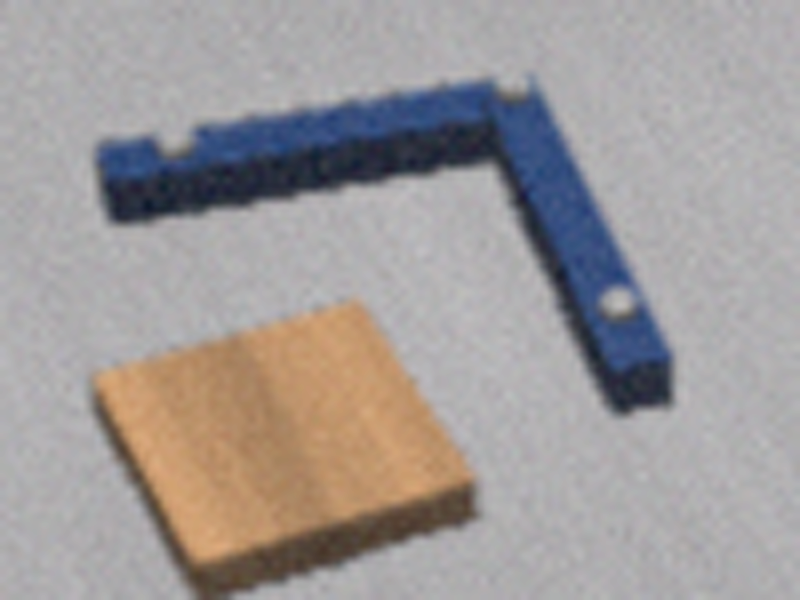

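View pics/c3.png

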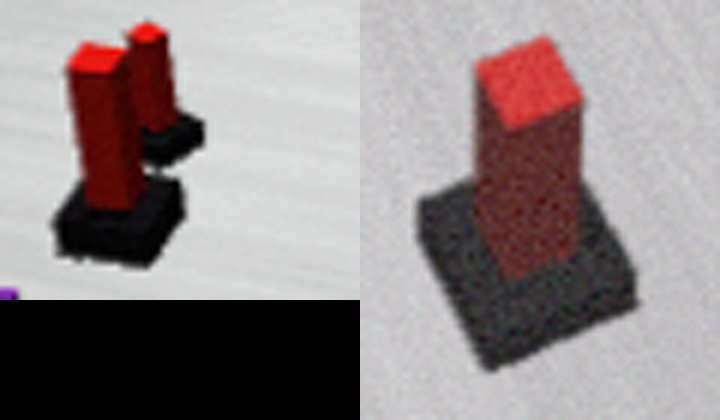

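Both crops show all top corners of the base and fence clearly, and c3 shows the handle top and foot corners. Next I fit planar poses to those corners using both cameras.

```bash
cat > fit.py <<'E'
import cv2,numpy as np
from scipy.optimize import least_squares
def fit(d,obs,g0):
    """obs: list of (cam, local xyz m, pixel). returns x,y,yaw, rms px"""
    def res(p):
        c,s=np.cos(p[2]),np.sin(p[2]); R=np.array([[c,-s,0],[s,c,0],[0,0,1]])
        o=[]
        for n,l,u in obs:
            q=cv2.projectPoints((R@np.array(l)+[p[0],p[1],0])[None],d[n]['rvec'],d[n]['tvec'],d[n]['camera_matrix'],None)[0].ravel()
            o+=list(q-u)
        return o
    f=least_squares(res,g0,loss='soft_l1',x_scale=[.1,.1,.1])
    return f.x[:2],np.degrees(f.x[2]),np.round(np.array(res(f.x)).reshape(-1,2),1).tolist()
E
python3 - <<'E'
import pickle,numpy as np
from fit import fit
d=pickle.load(open('cap0.pkl','rb'))
def px(x0,y0,k,u,v): return np.array([x0+(u+.5)/k-.5,y0+(v+.5)/k-.5])
S=lambda l,u,v:('scene',l,px(305,190,8,u,v)); T=lambda l,u,v:('side',l,px(280,135,8,u,v))
z=.02
F=[S((0,0,z),515,478),S((0,-.13,z),125,362),S((.02,-.13,z),95,402),S((.02,.02,z),550,545),S((-.13,0,z),632,228),S((-.13,.02,z),690,245),
T((0,0,z),492,122),T((-.13,0,z),112,180),T((-.13,.02,z),97,145),T((0,-.13,z),610,368),T((.02,-.13,z),670,358),T((.02,.02,z),533,80)]
print(fit(d,F,[.6,0,0]))
h=.045;z=.018
P=[S((-h,-h,z),152,82),S((-h,h,z),403,125),S((h,h,z),350,290),S((h,-h,z),90,240),T((h,h,z),355,300),T((h,-h,z),473,480),T((-h,-h,z),203,565),T((-h,h,z),95,380)]
print(fit(d,P,[.5,0,0]))
S=lambda l,u,v:('scene',l,px(215,140,6,u,v)); T=lambda l,u,v:('side',l,px(310,280,6,u-360,v))
a=.012;b=.025;z=.105;y=.022
B=[S((-a,-a,z),82,44),S((-a,a,z),128,48),S((a,a,z),118,74),S((a,-a,z),68,66),T((a,a,z),549,38),T((a,-a,z),582,98),T((-a,-a,z),510,130),T((-a,a,z),476,66),
S((b,-b,y),58,228),S((b,b,y),150,240),S((-b,b,y),185,185),S((b,-b,0),58,250),S((b,b,0),148,266),S((-b,b,0),183,212),T((-b,b,y),418,202),T((-b,-b,y),487,345),T((b,-b,y),636,278),T((-b,-b,0),487,370),T((b,-b,0),638,308)]
print(fit(d,B,[.4,-.2,0]))
E
```

```text
(array([0.69309065, 0.15901891]), np.float64(-7.884561881735493), [[-0.3, -0.7], [-0.6, -1.2], [-0.1, -1.2], [0.7, -1.1], [0.3, -1.4], [0.4, -1.5], [0.7, -1.1], [-0.1, -0.4], [0.3, -0.6], [0.6, -0.2], [1.0, -0.3], [0.7, -1.4]])
(array([0.57507439, 0.0469984 ]), np.float64(1.6152581677626747), [[-0.1, -1.4], [-0.0, -1.6], [0.4, -1.3], [-0.5, -0.8], [1.1, -0.7], [1.7, -0.6], [-0.1, -0.1], [-0.2, -0.8]])
(array([ 0.48545641, -0.29467269]), np.float64(2.7143445686177063), [[0.4, -1.2], [0.3, -0.9], [-1.2, -1.1], [-0.6, -0.8], [0.3, -1.3], [1.3, -0.1], [0.1, -0.0], [-0.6, -0.8], [-0.9, -2.4], [-0.7, -2.1], [-0.3, -2.0], [0.2, -0.1], [0.6, -0.5], [0.9, -0.6], [-0.3, -0.4], [0.1, -0.8], [0.9, -0.7], [0.1, 1.2], [0.1, 0.5]])
```

```bash
cat > go.py <<'E'
import numpy as np
from station import r
from scipy.spatial.transform import Rotation as Ro
A=np.radians(-7.88); C=np.array([.6931,.1590])
def f2w(x,y):  # fence mm -> world m
    c,s=np.cos(A),np.sin(A); return C+np.array([[c,-s],[s,c]])@[x/1e3,y/1e3]
def w2f(p):
    c,s=np.cos(A),np.sin(A); return np.array([[c,s],[-s,c]])@(np.array(p)[:2]-C)*1e3
def go(xy,z,yaw,R=None,p=None):
    """shift/turn to a TCP target, tool pointing down with tool x at yaw deg; returns R,p reached"""
    s=r.sense(); R=np.array(s['ee_rot']) if R is None else R; p=np.array(s['tcp_pos']) if p is None else p
    y=np.radians(yaw); G=np.array([[np.cos(y),np.sin(y),0],[np.sin(y),-np.cos(y),0],[0,0,-1]])
    t=np.array([*xy,z])
    print('xyz',np.round(R.T@(t-p)*1e3,1),'ang',np.round(Ro.from_matrix(R.T@G).as_rotvec(),3))
    return G,t
E
python3 - <<'E'
from go import *
import pickle,cv2
d=pickle.load(open('cap0.pkl','rb'))['side']
K=d['camera_matrix'];R=cv2.Rodrigues(d['rvec'])[0];t=np.ravel(d['tvec'])
v=R.T@np.linalg.inv(K)@[298,348,1];o=-R.T@t
print('small block',o+v*(.015-o[2])/v[2])
go((.4855,-.2947),.245,2.7)
E
```

```text
small block [ 0.40281556 -0.31619316  0.015     ]
xyz [562.9 700.7   3. ] ang [ 0.002  0.    -0.458]
```

Emit:
move_arm(
  series=[
    {"grip": 0.65, "xyz": [563, 701, 0], "angular": [0, 0, -0.458]},
    {"grip": 0.65, "xyz": [563, 701, 0], "angular": [0, 0, -0.458]},
    {"grip": 0.65, "xyz": [563, 701, 0], "angular": [0, 0, -0.458]},
    {"grip": 0.65, "xyz": [563, 701, 0], "angular": [0, 0, -0.458]},
    {"grip": 0.65, "xyz": [563, 701, 0], "angular": [0, 0, -0.458]},
    {"grip": 0.65, "xyz": [563, 701, 0], "angular": [0, 0, -0.458]},
    {"grip": 0.65, "xyz": [563, 701, 0], "angular": [0, 0, -0.458]},
    {"grip": 0.65, "xyz": [563, 701, 0], "angular": [0, 0, -0.458]},
    {"grip": 0.65, "xyz": [563, 701, 0], "angular": [0, 0, -0.458]},
    {"grip": 0.65, "xyz": [563, 701, 0], "angular": [0, 0, -0.458]},
  ],
)

```text
time_s: 1.1
tcp_pos: [0.3807, 0.0885, 0.2476]
ee_rot: [[0.999, 0.048, 0.0], [0.048, -0.999, 0.0], [0.0, -0.0, -1.0]]
wrist_force: [1.0, 0.2, -0.4]
gripper_width: 0.647
gripper_force: 0.0
```

Run:
```python
from go import *
go((.4855,-.2947),.245,2.7)
```

```text
xyz [ 86.3 387.8   2.5] ang [-0.    -0.     0.001]
```

Emit:
move_arm(
  series=[
    {"grip": 0.65, "xyz": [86, 388, 0], "angular": [0, 0, 0]},
    {"grip": 0.65, "xyz": [86, 388, 0], "angular": [0, 0, 0]},
    {"grip": 0.65, "xyz": [86, 388, 0], "angular": [0, 0, 0]},
    {"grip": 0.65, "xyz": [86, 388, 0], "angular": [0, 0, 0]},
    {"grip": 0.65, "xyz": [86, 388, 0], "angular": [0, 0, 0]},
    {"grip": 0.65, "xyz": [86, 388, 0], "angular": [0, 0, 0]},
    {"grip": 0.65, "xyz": [86, 388, 0], "angular": [0, 0, 0]},
    {"grip": 0.65, "xyz": [86, 388, 0], "angular": [0, 0, 0]},
    {"grip": 0.65, "xyz": [86, 388, 0], "angular": [0, 0, 0]},
    {"grip": 0.65, "xyz": [86, 388, 0], "angular": [0, 0, 0]},
  ],
)

```text
time_s: 2.1
tcp_pos: [0.4845, -0.2938, 0.2462]
ee_rot: [[0.999, 0.045, -0.002], [0.045, -0.999, 0.001], [-0.002, -0.001, -1.0]]
wrist_force: [-0.5, 1.0, 0.5]
gripper_width: 0.649
gripper_force: 0.0
```

Run:
```python
from go import *
import cv2
print(r.sense()['tcp_pos'])
w=r.capture('wrist'); cv2.imwrite('pics/w1.png',w['img'][:,:,::-1])
R,p=go((.4855,-.2947),.15,2.7); go((.4855,-.2947),.072,2.7)
s=r.sense();T=np.eye(4);T[:3,:3]=s['ee_rot'];T[:3,3]=s['tcp_pos']
M=np.linalg.inv(T@w['hand_eye']); 
for z,h in((.105,.012),(.022,.025)):
  y=np.radians(2.7);c,sn=np.cos(y),np.sin(y)
  for a,b in((-h,-h),(-h,h),(h,h),(h,-h)):
    q=M@[.4855+c*a-sn*b,-.2947+sn*a+c*b,z,1];u=w['camera_matrix']@q[:3];print(np.round(u[:2]/u[2]),end=' ')
```

```text
[ 0.48453371 -0.2937607   0.24624537]
xyz [ 1.1  2.  96.7] ang [-0.001  0.002 -0.001]
xyz [  1.2   2.1 174.7] ang [-0.001  0.002 -0.001]
[339. 207.] [316. 207.] [316. 185.] [339. 185.] [345. 198.] [308. 198.] [308. 160.] [346. 160.]
```

View pics/w1.png

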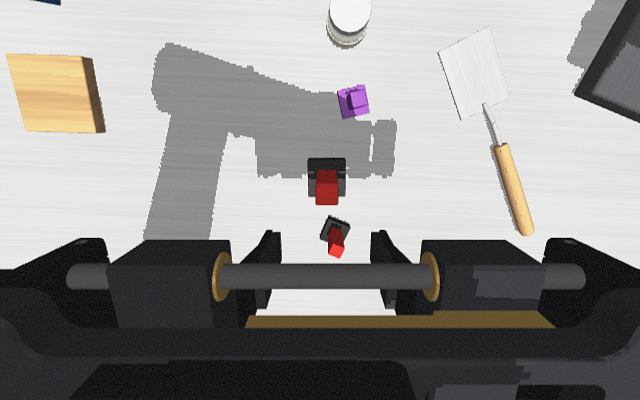

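The wrist view matches the predicted corners: handle top at x 316–338, bottom edge row 205 against 207 predicted, and foot x 308–345. The small block is clear, so I descend.

Emit:
move_arm(
  series=[
    {"grip": 0.65, "xyz": [2, 2, 50], "angular": [0, 0, 0]},
    {"grip": 0.65, "xyz": [2, 2, 100], "angular": [0, 0, 0]},
    {"grip": 0.65, "xyz": [2, 2, 145], "angular": [0, 0, 0]},
    {"grip": 0.65, "xyz": [2, 2, 174], "angular": [0, 0, 0]},
    {"grip": 0.65, "xyz": [2, 2, 174], "angular": [0, 0, 0]},
    {"grip": 0.2, "xyz": [2, 2, 174], "angular": [0, 0, 0]},
    {"grip": 0.1, "xyz": [2, 2, 174], "angular": [0, 0, 0]},
    {"grip": 0.1, "xyz": [2, 2, 174], "angular": [0, 0, 0]},
    {"grip": 0.1, "xyz": [2, 2, 174], "angular": [0, 0, 0]},
    {"grip": 0.1, "xyz": [2, 2, 174], "angular": [0, 0, 0]},
  ],
)

```text
time_s: 3.15
tcp_pos: [0.4876, -0.295, 0.0746]
ee_rot: [[0.999, 0.047, 0.002], [0.047, -0.999, -0.0], [0.002, 0.001, -1.0]]
wrist_force: [-0.0, 2.1, 0.2]
gripper_width: 0.285
gripper_force: 0.6
```

Emit:
move_arm(
  series=[
    {"grip": 0.1, "xyz": [0, 0, 0], "angular": [0, 0, 0]},
    {"grip": 0.1, "xyz": [0, 0, 0], "angular": [0, 0, 0]},
    {"grip": 0.1, "xyz": [0, 0, -20], "angular": [0, 0, 0]},
    {"grip": 0.1, "xyz": [0, 0, -40], "angular": [0, 0, 0]},
    {"grip": 0.1, "xyz": [0, 0, -40], "angular": [0, 0, 0]},
  ],
)

```text
time_s: 3.65
tcp_pos: [0.4887, -0.2955, 0.1155]
ee_rot: [[0.999, 0.047, 0.005], [0.047, -0.999, -0.002], [0.005, 0.002, -1.0]]
wrist_force: [1.2, -0.4, -2.8]
gripper_width: 0.272
gripper_force: 30.0
```

Run:
```python
from go import *
print(f2w(-101,-225),w2f([.5751,.047]))
go(f2w(-101,-225),.114,-7.9); go(f2w(-101,-225),.078,-7.9)
```

```text
[ 0.56220648 -0.05002843] [-101.53070697 -127.12008316]
xyz [  85.1 -241.7    1.4] ang [ 0.002 -0.005  0.185]
xyz [  84.9 -241.8   37.4] ang [ 0.002 -0.005  0.185]
```

Emit:
move_arm(
  series=[
    {"grip": 0.1, "xyz": [42, -120, 0], "angular": [0, -0.002, 0.1]},
    {"grip": 0.1, "xyz": [85, -242, 0], "angular": [0, -0.004, 0.185]},
    {"grip": 0.1, "xyz": [85, -242, 0], "angular": [0, -0.004, 0.185]},
    {"grip": 0.1, "xyz": [85, -242, 0], "angular": [0, -0.004, 0.185]},
    {"grip": 0.1, "xyz": [85, -242, 0], "angular": [0, -0.004, 0.185]},
    {"grip": 0.1, "xyz": [85, -242, 0], "angular": [0, -0.004, 0.185]},
    {"grip": 0.1, "xyz": [85, -242, 37], "angular": [0, -0.004, 0.185]},
    {"grip": 0.1, "xyz": [85, -242, 37], "angular": [0, -0.004, 0.185]},
    {"grip": 0.1, "xyz": [85, -242, 37], "angular": [0, -0.004, 0.185]},
  ],
)

```text
time_s: 4.55
tcp_pos: [0.5592, -0.0495, 0.0749]
ee_rot: [[0.99, -0.138, -0.009], [-0.138, -0.99, -0.0], [-0.008, 0.002, -1.0]]
wrist_force: [0.5, 0.1, -1.0]
gripper_width: 0.275
gripper_force: 30.0
```

Run:
```python
from go import *
import cv2
d=r.capture('side'); cv2.imwrite('pics/s2.png',cv2.resize(d['img'][120:260,240:400],None,fx=5,fy=4.2,interpolation=cv2.INTER_CUBIC)[:,:,::-1])
s=r.sense();print(s['tcp_pos'],w2f(s['tcp_pos']))
go(f2w(-101,-165),.078,-7.9); go(f2w(-101,-113),.078,-7.9)
```

```text
[ 0.55958368 -0.04970016  0.07561862] [-103.64303742 -225.03440953]
xyz [  2.6 -60.   -2.5] ang [ 0.001  0.007 -0.001]
xyz [   2.5 -112.    -2.5] ang [ 0.001  0.007 -0.001]
```

View pics/s2.png

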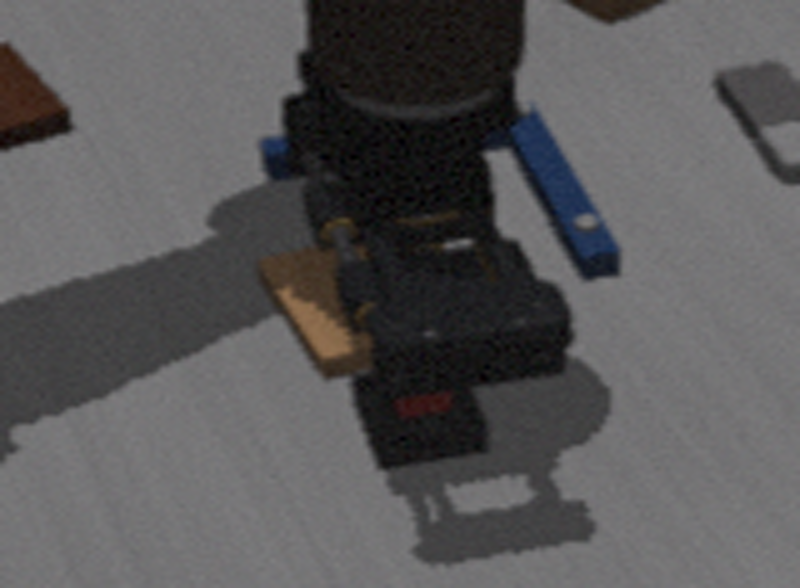

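The block's foot (420,430) sits just short of the base's near edge (345,370) and is squared to the stop. I'll push towards +y'.

Emit:
move_arm(
  series=[
    {"grip": 0.1, "xyz": [3, -10, -2], "angular": [0, 0.005, 0]},
    {"grip": 0.1, "xyz": [3, -20, -2], "angular": [0, 0.005, 0]},
    {"grip": 0.1, "xyz": [3, -32, -2], "angular": [0, 0.005, 0]},
    {"grip": 0.1, "xyz": [3, -44, -2], "angular": [0, 0.005, 0]},
    {"grip": 0.1, "xyz": [3, -56, -2], "angular": [0, 0.005, 0]},
    {"grip": 0.1, "xyz": [3, -68, -2], "angular": [0, 0.005, 0]},
    {"grip": 0.1, "xyz": [3, -80, -2], "angular": [0, 0.005, 0]},
    {"grip": 0.1, "xyz": [3, -92, -2], "angular": [0, 0.005, 0]},
    {"grip": 0.1, "xyz": [3, -99, -2], "angular": [0, 0.005, 0]},
    {"grip": 0.1, "xyz": [3, -104, -2], "angular": [0, 0.005, 0]},
  ],
)

```text
time_s: 5.6
tcp_pos: [0.5781, 0.0543, 0.0784]
ee_rot: [[0.991, -0.137, 0.001], [-0.137, -0.991, -0.001], [0.001, 0.0, -1.0]]
wrist_force: [0.6, -0.9, -0.7]
gripper_width: 0.273
gripper_force: 30.0
```

Run:
```python
from go import *
s=r.sense();print(s['tcp_pos'],w2f(s['tcp_pos']),s['wrist_force'])
go(f2w(-101,-114),.078,-7.9)
```

```text
[0.57805206 0.05429966 0.0784426 ] [ -99.60729264 -119.48462875] [ 0.55445374 -0.89730152 -0.71456052]
xyz [-1.4 -5.5  0.4] ang [ 0.    -0.001  0.001]
```

Emit:
move_arm(
  series=[
    {"grip": 0.1, "xyz": [0, -2, 0], "angular": [0, 0, 0]},
    {"grip": 0.1, "xyz": [0, -4, 0], "angular": [0, 0, 0]},
    {"grip": 0.1, "xyz": [0, -4, 0], "angular": [0, 0, 0]},
  ],
)

```text
time_s: 5.9
tcp_pos: [0.5786, 0.0574, 0.0784]
ee_rot: [[0.99, -0.138, 0.001], [-0.138, -0.99, -0.0], [0.001, 0.0, -1.0]]
wrist_force: [-1.3, -0.5, -2.2]
gripper_width: 0.276
gripper_force: 30.0
```

Emit:
move_arm(
  series=[
    {"grip": 0.1, "xyz": [0, -1, 0], "angular": [0, 0, 0]},
    {"grip": 0.1, "xyz": [0, -2, 0], "angular": [0, 0, 0]},
    {"grip": 0.1, "xyz": [0, -2, 0], "angular": [0, 0, 0]},
  ],
)

```text
time_s: 6.2
tcp_pos: [0.5786, 0.0585, 0.0785]
ee_rot: [[0.99, -0.138, 0.0], [-0.138, -0.99, -0.002], [0.0, 0.002, -1.0]]
wrist_force: [0.6, -4.8, -1.5]
gripper_width: 0.273
gripper_force: 30.0
```

Emit:
move_arm(
  series=[
    {"grip": 0.1, "xyz": [0, -1, 0], "angular": [0, 0, 0]},
    {"grip": 0.1, "xyz": [0, -2, 0], "angular": [0, 0, 0]},
    {"grip": 0.1, "xyz": [0, -2, 0], "angular": [0, 0, 0]},
  ],
)

```text
time_s: 6.5
tcp_pos: [0.5786, 0.0588, 0.0786]
ee_rot: [[0.991, -0.138, -0.001], [-0.138, -0.99, -0.004], [-0.001, 0.004, -1.0]]
wrist_force: [1.9, -9.9, -0.8]
gripper_width: 0.273
gripper_force: 30.0
```

Run:
```python
from go import *
s=r.sense();print(s['tcp_pos'],w2f(s['tcp_pos']),s['wrist_force'])
R,p=np.array(s['ee_rot']),np.array(s['tcp_pos'])
for t in((-100,-150,.078),(-100,-150,.12),(-215,-150,.12),(-215,-50,.12),(-215,-50,.078)): go(f2w(*t[:2]),t[2],-7.9,R,p)
```

```text
[0.57860853 0.05882339 0.07855211] [ -99.67628129 -114.927321  ] [ 1.8838132 -9.8931561 -0.8380868]
xyz [-0.3 35.1  0.7] ang [ 0.004  0.001 -0.   ]
xyz [ -0.3  35.3 -41.3] ang [ 0.004  0.001 -0.   ]
xyz [-115.3   35.3  -41.2] ang [ 0.004  0.001 -0.   ]
xyz [-115.4  -64.7  -41.7] ang [ 0.004  0.001 -0.   ]
xyz [-115.4  -64.9    0.3] ang [ 0.004  0.001 -0.   ]
```

Contact with the y-bar is confirmed: 10 N, with the block at y' = -115, as it should be. I back off, lift and go round to the -x' side.

Emit:
move_arm(
  series=[
    {"grip": 0.1, "xyz": [0, 20, 0], "angular": [0, 0, 0]},
    {"grip": 0.1, "xyz": [0, 38, 0], "angular": [0, 0, 0]},
    {"grip": 0.1, "xyz": [0, 38, -42], "angular": [0, 0, 0]},
    {"grip": 0.1, "xyz": [-40, 38, -42], "angular": [0, 0, 0]},
    {"grip": 0.1, "xyz": [-80, 38, -42], "angular": [0, 0, 0]},
    {"grip": 0.1, "xyz": [-115, 25, -42], "angular": [0, 0, 0]},
    {"grip": 0.1, "xyz": [-115, -20, -42], "angular": [0, 0, 0]},
    {"grip": 0.1, "xyz": [-115, -63, -42], "angular": [0, 0, 0]},
    {"grip": 0.1, "xyz": [-115, -63, -42], "angular": [0, 0, 0]},
    {"grip": 0.1, "xyz": [-115, -63, 0], "angular": [0, 0, 0]},
  ],
)

```text
time_s: 7.5
tcp_pos: [0.4784, 0.1435, 0.0828]
ee_rot: [[0.991, -0.134, 0.014], [-0.134, -0.991, 0.008], [0.013, -0.01, -1.0]]
wrist_force: [1.4, -0.0, -1.9]
gripper_width: 0.275
gripper_force: 30.0
```

Emit:
move_arm(
  series=[
    {"grip": 0.1, "xyz": [0, 0, 0], "angular": [0, 0, 0]},
  ],
)

```text
time_s: 7.6
tcp_pos: [0.4703, 0.1377, 0.0746]
ee_rot: [[0.99, -0.139, -0.009], [-0.139, -0.99, -0.005], [-0.008, 0.006, -1.0]]
wrist_force: [-1.7, -0.6, -2.2]
gripper_width: 0.276
gripper_force: 30.0
```

Run:
```python
from go import *
import cv2
d=r.capture('scene'); cv2.imwrite('pics/s3.png',cv2.resize(d['img'][160:280,280:440],None,fx=5,fy=5,interpolation=cv2.INTER_CUBIC)[:,:,::-1])
s=r.sense();print(s['tcp_pos'],w2f(s['tcp_pos']),s['wrist_force'])
R,p=np.array(s['ee_rot']),np.array(s['tcp_pos'])
go(f2w(-120,-47),.078,-7.9)
```

```text
[0.47183349 0.13814072 0.07660267] [-216.31739039  -50.99768553] [-0.38465446  0.0444906  -0.8869542 ]
xyz [96.3 -4.1 -1.8] ang [ 0.005  0.004 -0.001]
```

View pics/s3.png

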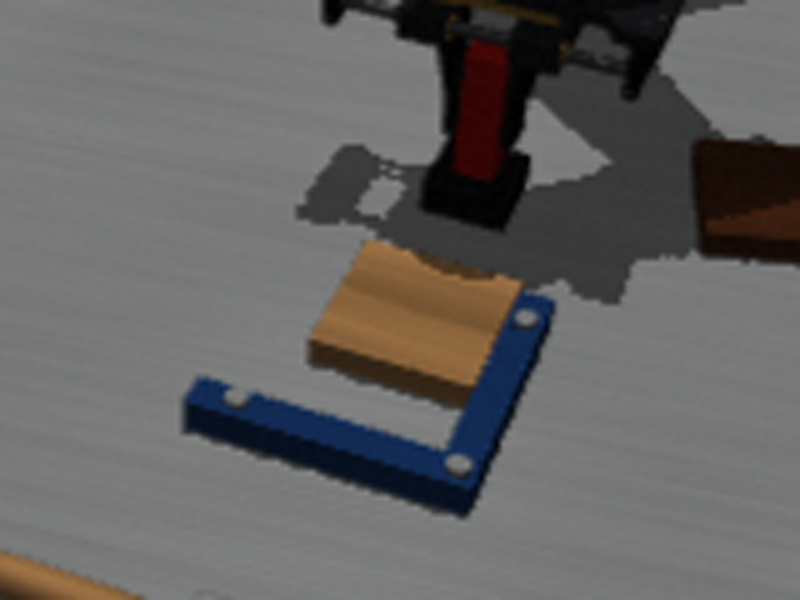

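The base (415,320) now lies flush along the y-bar. The block stands behind it at (475,195), clear of the dark base. I'll push along +x'.

Emit:
move_arm(
  series=[
    {"grip": 0.1, "xyz": [12, -4, -1], "angular": [0, 0.003, 0]},
    {"grip": 0.1, "xyz": [22, -4, -1], "angular": [0, 0.003, 0]},
    {"grip": 0.1, "xyz": [32, -4, -1], "angular": [0, 0.003, 0]},
    {"grip": 0.1, "xyz": [42, -4, -1], "angular": [0, 0.003, 0]},
    {"grip": 0.1, "xyz": [53, -4, -1], "angular": [0, 0.003, 0]},
    {"grip": 0.1, "xyz": [64, -4, -1], "angular": [0, 0.003, 0]},
    {"grip": 0.1, "xyz": [75, -4, -1], "angular": [0, 0.003, 0]},
    {"grip": 0.1, "xyz": [84, -4, -1], "angular": [0, 0.003, 0]},
    {"grip": 0.1, "xyz": [91, -4, -1], "angular": [0, 0.003, 0]},
    {"grip": 0.1, "xyz": [95, -4, -1], "angular": [0, 0.003, 0]},
  ],
)

```text
time_s: 8.65
tcp_pos: [0.5691, 0.1304, 0.0793]
ee_rot: [[0.99, -0.138, 0.004], [-0.138, -0.99, -0.001], [0.004, 0.0, -1.0]]
wrist_force: [-0.6, 0.7, -0.8]
gripper_width: 0.272
gripper_force: 30.0
```

Emit:
move_arm(
  series=[
    {"grip": 0.1, "xyz": [1, 0, 0], "angular": [0, 0, 0]},
    {"grip": 0.1, "xyz": [2, 0, 0], "angular": [0, 0, 0]},
    {"grip": 0.1, "xyz": [2, 0, 0], "angular": [0, 0, 0]},
  ],
)

```text
time_s: 8.95
tcp_pos: [0.5703, 0.1303, 0.0795]
ee_rot: [[0.991, -0.137, 0.004], [-0.137, -0.991, -0.001], [0.004, 0.0, -1.0]]
wrist_force: [0.7, 0.1, -1.8]
gripper_width: 0.277
gripper_force: 30.0
```

Run:
```python
from go import *
s=r.sense();print(s['tcp_pos'],w2f(s['tcp_pos']),s['wrist_force'],s['moment'])
```

```text
[0.57031506 0.13029257 0.07947288] [-117.68977334  -45.27002433] [ 0.72476435  0.12522739 -1.82653209] [0.00419172 0.00411122 0.04385696]
```

Emit:
move_arm(
  series=[
    {"grip": 0.1, "xyz": [1, 0, 0], "angular": [0, 0, 0]},
    {"grip": 0.1, "xyz": [2, 0, 0], "angular": [0, 0, 0]},
    {"grip": 0.1, "xyz": [2, 0, 0], "angular": [0, 0, 0]},
  ],
)

```text
time_s: 9.25
tcp_pos: [0.5725, 0.13, 0.0795]
ee_rot: [[0.991, -0.137, 0.004], [-0.137, -0.991, -0.001], [0.004, 0.0, -1.0]]
wrist_force: [-0.4, 0.2, -2.8]
gripper_width: 0.271
gripper_force: 30.0
```

Emit:
move_arm(
  series=[
    {"grip": 0.1, "xyz": [1, 0, 0], "angular": [0, 0, 0]},
    {"grip": 0.1, "xyz": [2, 0, 0], "angular": [0, 0, 0]},
    {"grip": 0.1, "xyz": [2, 0, 0], "angular": [0, 0, 0]},
  ],
)

```text
time_s: 9.55
tcp_pos: [0.5732, 0.1294, 0.0792]
ee_rot: [[0.991, -0.137, 0.001], [-0.137, -0.991, -0.002], [0.001, 0.002, -1.0]]
wrist_force: [-4.0, 1.7, 0.4]
gripper_width: 0.27
gripper_force: 30.0
```

Run:
```python
from go import *
s=r.sense();print(s['tcp_pos'],w2f(s['tcp_pos']),s['wrist_force'],s['moment'])
```

```text
[0.57318218 0.12944116 0.07917802] [-114.73299547  -45.7203173 ] [-4.0378942   1.66305358  0.37828414] [0.37792243 1.67547291 0.07794585]
```

Emit:
move_arm(
  series=[
    {"grip": 0.1, "xyz": [1, 0, 0], "angular": [0, 0, 0]},
    {"grip": 0.1, "xyz": [2, 0, 0], "angular": [0, 0, 0]},
    {"grip": 0.1, "xyz": [2, 0, 0], "angular": [0, 0, 0]},
  ],
)

```text
time_s: 9.85
tcp_pos: [0.5735, 0.1291, 0.0787]
ee_rot: [[0.99, -0.138, -0.003], [-0.138, -0.99, -0.002], [-0.002, 0.003, -1.0]]
wrist_force: [-8.7, 2.6, 1.8]
gripper_width: 0.275
gripper_force: 30.0
```

Run:
```python
from go import *
s=r.sense();print(s['tcp_pos'],w2f(s['tcp_pos']),s['wrist_force'],s['moment'])
for t in((-150,-45,.078),(-150,-45,.12),(-150,-160,.12),(-45,-160,.12),(-45,-160,.0785)): go(f2w(*t[:2]),t[2],-7.9)
```

```text
[0.57348775 0.12912197 0.07873611] [-114.38655348  -45.99459495] [-8.74172977  2.56758068  1.79210493] [0.96586423 2.80421668 0.22539828]
xyz [-35.6  -1.    0.8] ang [ 0.003  0.002 -0.   ]
xyz [-35.7  -0.9 -41.2] ang [ 0.003  0.002 -0.   ]
xyz [-35.6 114.1 -40.9] ang [ 0.003  0.002 -0.   ]
xyz [ 69.4 114.1 -41.1] ang [ 0.003  0.002 -0.   ]
xyz [ 69.4 114.    0.4] ang [ 0.003  0.002 -0.   ]
```

Seated against the x-bar: 9 N, with the block at x' = -114.4. A short y' nudge will confirm the other edge.

Emit:
move_arm(
  series=[
    {"grip": 0.1, "xyz": [-20, 0, 0], "angular": [0, 0, 0]},
    {"grip": 0.1, "xyz": [-40, 0, 0], "angular": [0, 0, 0]},
    {"grip": 0.1, "xyz": [-40, 0, -42], "angular": [0, 0, 0]},
    {"grip": 0.1, "xyz": [-40, 50, -42], "angular": [0, 0, 0]},
    {"grip": 0.1, "xyz": [-40, 90, -42], "angular": [0, 0, 0]},
    {"grip": 0.1, "xyz": [0, 113, -42], "angular": [0, 0, 0]},
    {"grip": 0.1, "xyz": [40, 113, -42], "angular": [0, 0, 0]},
    {"grip": 0.1, "xyz": [65, 113, -42], "angular": [0, 0, 0]},
    {"grip": 0.1, "xyz": [65, 113, -20], "angular": [0, 0, 0]},
    {"grip": 0.1, "xyz": [65, 113, 0], "angular": [0, 0, 0]},
  ],
)

```text
time_s: 10.85
tcp_pos: [0.6274, 0.0081, 0.0795]
ee_rot: [[0.99, -0.138, 0.008], [-0.138, -0.99, -0.0], [0.008, -0.001, -1.0]]
wrist_force: [-0.6, 1.0, -2.6]
gripper_width: 0.274
gripper_force: 30.0
```

Emit:
move_arm(
  series=[
    {"grip": 0.1, "xyz": [0, 0, 0], "angular": [0, 0, 0]},
  ],
)

```text
time_s: 10.95
tcp_pos: [0.624, 0.0079, 0.0767]
ee_rot: [[0.99, -0.138, -0.001], [-0.138, -0.99, -0.002], [-0.001, 0.002, -1.0]]
wrist_force: [-1.2, -0.1, -2.3]
gripper_width: 0.273
gripper_force: 30.0
```

Run:
```python
from go import *
import cv2
d=r.capture('scene'); cv2.imwrite('pics/s4.png',cv2.resize(d['img'][180:270,290:410],None,fx=6.5,fy=6.5,interpolation=cv2.INTER_CUBIC)[:,:,::-1])
s=r.sense();print(s['tcp_pos'],w2f(s['tcp_pos']),s['wrist_force'])
go(f2w(-45,-120),.0785,-7.9)
```

```text
[0.62506267 0.00808675 0.07856784] [ -46.70485589 -158.81606973] [-1.03472627  0.58818846 -1.20580327]
xyz [  1.7 -38.8   0. ] ang [ 0.002 -0.002 -0.   ]
```

View pics/s4.png

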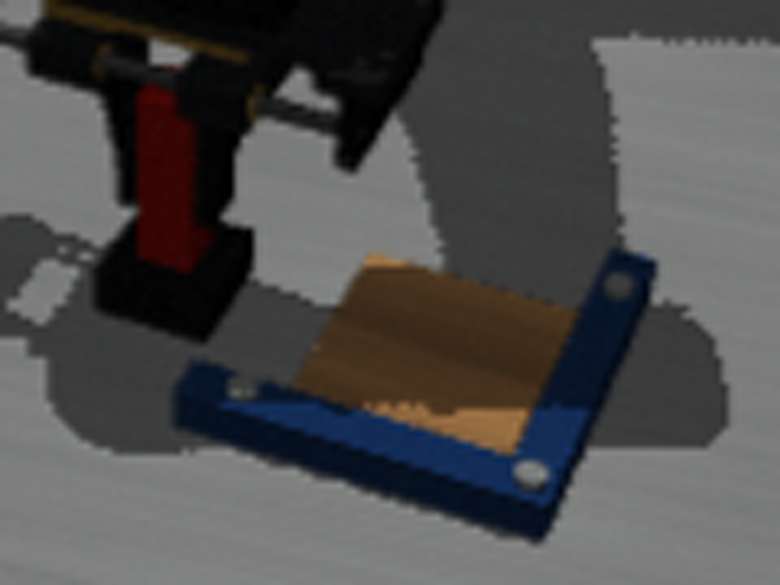

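The base (440,355) sits in the corner along both bars. Final confirming nudge in y'.

Emit:
move_arm(
  series=[
    {"grip": 0.1, "xyz": [1, -12, 0], "angular": [0, 0, 0]},
    {"grip": 0.1, "xyz": [1, -24, 0], "angular": [0, 0, 0]},
    {"grip": 0.1, "xyz": [1, -34, 0], "angular": [0, 0, 0]},
    {"grip": 0.1, "xyz": [1, -40, 0], "angular": [0, 0, 0]},
    {"grip": 0.1, "xyz": [1, -43, 0], "angular": [0, 0, 0]},
    {"grip": 0.1, "xyz": [1, -45, 0], "angular": [0, 0, 0]},
    {"grip": 0.1, "xyz": [1, -45, 0], "angular": [0, 0, 0]},
  ],
)

```text
time_s: 11.7
tcp_pos: [0.6324, 0.0515, 0.0805]
ee_rot: [[0.991, -0.137, 0.003], [-0.137, -0.991, -0.004], [0.004, 0.003, -1.0]]
wrist_force: [0.4, -5.5, 0.5]
gripper_width: 0.272
gripper_force: 30.0
```

Emit:
move_arm(
  series=[
    {"grip": 0.1, "xyz": [0, -1, 0], "angular": [0, 0, 0]},
    {"grip": 0.1, "xyz": [0, -2, 0], "angular": [0, 0, 0]},
    {"grip": 0.1, "xyz": [0, -2, 0], "angular": [0, 0, 0]},
  ],
)

```text
time_s: 12.0
tcp_pos: [0.6324, 0.0518, 0.0805]
ee_rot: [[0.991, -0.137, 0.002], [-0.137, -0.991, -0.006], [0.003, 0.005, -1.0]]
wrist_force: [1.0, -9.8, 0.5]
gripper_width: 0.273
gripper_force: 30.0
```

Run:
```python
from go import *
s=r.sense();print(s['tcp_pos'],w2f(s['tcp_pos']),s['wrist_force'],s['moment'])
```

```text
[0.63244358 0.05177755 0.08050608] [ -45.38359994 -114.52591238] [ 0.98125571 -9.7750203   0.51911501] [-3.39817999 -0.25724558  0.05263096]
```

Emit:
move_arm(
  series=[
    {"grip": 0.1, "xyz": [0, 15, 0], "angular": [0, 0, 0]},
    {"grip": 0.1, "xyz": [0, 40, 0], "angular": [0, 0, 0]},
    {"grip": 0.1, "xyz": [0, 70, 0], "angular": [0, 0, 0]},
    {"grip": 0.1, "xyz": [0, 90, 0], "angular": [0, 0, 0]},
    {"grip": 0.1, "xyz": [0, 90, 0], "angular": [0, 0, 0]},
    {"grip": 0.1, "xyz": [0, 90, 2], "angular": [0, 0, 0]},
    {"grip": 0.1, "xyz": [0, 90, 4], "angular": [0, 0, 0]},
    {"grip": 0.1, "xyz": [0, 90, 4], "angular": [0, 0, 0]},
  ],
)

```text
time_s: 12.8
tcp_pos: [0.6202, -0.0334, 0.0753]
ee_rot: [[0.991, -0.136, 0.003], [-0.136, -0.991, -0.001], [0.003, 0.0, -1.0]]
wrist_force: [0.4, 0.4, -2.1]
gripper_width: 0.274
gripper_force: 30.0
```

Run:
```python
from go import *
s=r.sense();print(s['tcp_pos'],w2f(s['tcp_pos']),s['wrist_force'],s['moment'])
go(s['tcp_pos'][:2],.0746,-7.9)
```

```text
[ 0.62022433 -0.03335425  0.07532417] [ -45.8160008  -200.52909239] [ 0.43498518  0.3893708  -2.06310262] [-0.04733818 -0.01422391 -0.05021663]
xyz [-0.  -0.   0.7] ang [ 0.    -0.003  0.001]
```

Emit:
move_arm(
  series=[
    {"grip": 0.1, "xyz": [0, 0, 1], "angular": [0, -0.003, 0]},
    {"grip": 0.1, "xyz": [0, 0, 1], "angular": [0, -0.003, 0]},
    {"grip": 0.1, "xyz": [0, 0, 1], "angular": [0, -0.003, 0]},
  ],
)

```text
time_s: 13.1
tcp_pos: [0.6204, -0.0338, 0.0747]
ee_rot: [[0.991, -0.137, 0.001], [-0.137, -0.991, -0.0], [0.001, 0.0, -1.0]]
wrist_force: [0.5, 0.3, -2.8]
gripper_width: 0.269
gripper_force: 30.0
```

Emit:
move_arm(
  series=[
    {"grip": 0.1, "xyz": [0, 0, 1], "angular": [0, 0, 0]},
    {"grip": 0.1, "xyz": [0, 0, 1], "angular": [0, 0, 0]},
    {"grip": 0.1, "xyz": [0, 0, 1], "angular": [0, 0, 0]},
  ],
)

```text
time_s: 13.4
tcp_pos: [0.6203, -0.0342, 0.0738]
ee_rot: [[0.991, -0.137, 0.001], [-0.137, -0.991, -0.001], [0.001, 0.0, -1.0]]
wrist_force: [-0.3, -0.3, -1.8]
gripper_width: 0.277
gripper_force: 30.0
```

Emit:
move_arm(
  series=[
    {"grip": 0.1, "xyz": [0, 0, 1], "angular": [0, 0, 0]},
    {"grip": 0.1, "xyz": [0, 0, 1], "angular": [0, 0, 0]},
    {"grip": 0.1, "xyz": [0, 0, 1], "angular": [0, 0, 0]},
  ],
)

```text
time_s: 13.7
tcp_pos: [0.6203, -0.0342, 0.0727]
ee_rot: [[0.991, -0.137, 0.001], [-0.137, -0.991, -0.001], [0.001, 0.0, -1.0]]
wrist_force: [0.6, 0.9, -1.2]
gripper_width: 0.275
gripper_force: 30.0
```

Emit:
move_arm(
  series=[
    {"grip": 0.1, "xyz": [0, 0, 1], "angular": [0, 0, 0]},
    {"grip": 0.1, "xyz": [0, 0, 1], "angular": [0, 0, 0]},
    {"grip": 0.1, "xyz": [0, 0, 1], "angular": [0, 0, 0]},
  ],
)

```text
time_s: 14.0
tcp_pos: [0.6205, -0.0342, 0.0724]
ee_rot: [[0.991, -0.137, 0.001], [-0.137, -0.991, -0.001], [0.002, 0.0, -1.0]]
wrist_force: [-1.7, 0.4, 3.8]
gripper_width: 0.277
gripper_force: 30.0
```

Bench contact is confirmed, so I release and rise.

Emit:
move_arm(
  series=[
    {"grip": 0.35, "xyz": [0, 0, 0], "angular": [0, 0, 0]},
    {"grip": 0.6, "xyz": [0, 0, 0], "angular": [0, 0, 0]},
    {"grip": 0.6, "xyz": [0, 0, 0], "angular": [0, 0, 0]},
    {"grip": 0.6, "xyz": [0, 0, 0], "angular": [0, 0, 0]},
    {"grip": 0.6, "xyz": [0, 0, -20], "angular": [0, 0, 0]},
    {"grip": 0.6, "xyz": [0, 0, -60], "angular": [0, 0, 0]},
    {"grip": 0.6, "xyz": [0, 0, -110], "angular": [0, 0, 0]},
    {"grip": 0.6, "xyz": [-50, 0, -150], "angular": [0, 0, 0]},
    {"grip": 0.6, "xyz": [-100, 0, -150], "angular": [0, 0, 0]},
    {"grip": 0.6, "xyz": [-140, 0, -150], "angular": [0, 0, 0]},
  ],
)

```text
time_s: 15.0
tcp_pos: [0.4825, -0.0148, 0.223]
ee_rot: [[0.99, -0.138, 0.005], [-0.138, -0.99, 0.001], [0.004, -0.001, -1.0]]
wrist_force: [0.1, 1.5, 0.3]
gripper_width: 0.599
gripper_force: 0.0
```

Run:
```python
from go import *
import cv2
d=r.capture('scene')['img'][190:270,300:400]; e=r.capture('side')['img'][120:240,250:400]
a=cv2.resize(d,(400,320),interpolation=cv2.INTER_CUBIC);b=cv2.resize(e,(400,320),interpolation=cv2.INTER_CUBIC)
cv2.imwrite('pics/end.png',np.hstack([a,b])[:,:,::-1])
```

```text
(no output)
```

View pics/end.png

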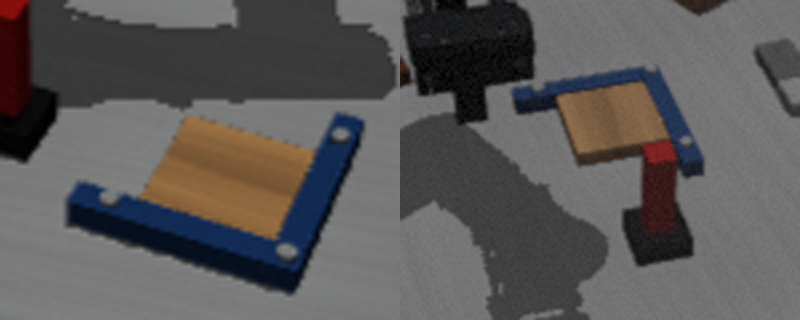

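The base is flush in the corner (left half, 230,180). The block stands upright and clear of it (right half, 658,235), and the gripper is free.

```bash
python3 -c "
from station import r
print(r.finish_job())"
```

```text
the job is handed in; nothing more can be done
None
```

The job is handed in at about 15 s: the pale base lies against both bars of the blue stop, the push block stands upright about 85 mm clear of it, and neither the pale base nor the dark base was touched by the gripper.

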